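# Book out the parts cage and draw its sagging bolt

## Robot

A 6-joint arm with a two-finger parallel gripper is mounted at the origin on the work surface. World frame = base frame: x ahead of the robot, y to its left, z up, the work surface at z = 0. Lengths are in mm, angles in rad, forces in N, time in s.
With the tool pointing down it reaches from about 400 to 925 mm from the base axis. Payload 3.4 kg.
Tool frame: the origin (TCP) lies between the finger pads; the fingertips stand 11 mm ahead of it and the grasp point (between the pads) lies 8 mm behind it; z points along the fingers, y is the direction in which the jaws open and shut (so a half turn about z gives the same grasp; the last joint's range is limited). The gripper opens to 85 mm and grips with 20 to 120 N. Pads are 22 mm wide; open, the fingers measure 114 mm over their backs; the gripper's body (76 mm by 85 mm) begins 54 mm behind the grasp point. The pads swing forward as they close: fully open they stand 13 mm farther back than shut.
Start: joints at [-1.413, 0.307, 1.506, -0, 1.328, -0.073], TCP at [131.51, -559.765, 242.305] pointing down, gripper open.
Joint ranges: [-3.12, 3.12], [-1.05, 2.28], [0.14, 2.33], [-1.42, 4.57], [0.1, 2.73], [-2.68, 2.68]. Speed limits (rad/s): [2.57, 2.57, 3.14, 3.14, 3.14, 3.14].

## Interface

Orientations are given as a rotation vector (axis times angle).
In Python, from bench import sensors, viewer, ticket gives the robot as it stands.
- The arm moves only by the tool apply_moves, never from a script. Its argument "moves" is a list that holds one entry, the list of rows, each a list of 5 numbers: the gripper command: -1 is shut, 1 is fully open, values between are in proportion, then the shift along the tool's x, y, z in cm, then the turn about the tool's z in degrees. A call has 1 to 8 rows; each row is the pose to reach, as a shift and turn from the pose measured when the call began, along the tool's axes at that moment; what a row does not reach only later rows make up. A row lasts 1/10 s, in which the tool goes at most 50 mm and 8.59 degrees, less where a joint would pass 70% of its speed; a pose out of reach is approached as far as the arm can. A call with a gripper value outside its range is refused whole. The fingers move at their own pace and stop on an object; "grip_force" is the grip in N (left out, the last holds). Time passes only in rows, so rows that repeat a pose let the fingers close. It gives the time, the measured TCP pose, the force and the opening at its end, in the units of the state.
- sensors.sense(): the state, without advancing time (a new reading comes with each control period).
- viewer.grab_frame(name): name is "scene" or "side" or "wrist"; returns a dict with "pixels" (480x640x3 uint8, red, green, blue), "intrinsics" (3x3 intrinsics, pixels), "extrinsics" (4x4, takes a point from camera to world coordinates). Camera axes: x right, y down, z forward; pixel columns grow to the right and rows downward; lengths in mm; the calibration is good to about 2 mm. A picture is of the moment at which its call begins. There is no depth.
- ticket.finish_job(): hands the job in, once; it reports no verdict.
The state is a dict: "time_s": time; "joints": joint angles; "qvel": joint speeds; "effort": joint torques, N m; "position": TCP position; "ee_rot": TCP orientation; "ft_force": force on the tool from outside, world axes, zero at the start; "torque": the same for the moment, N m; "finger_gap": finger opening in mm.
Only numpy, scipy, OpenCV 4.12 (cv2) and the standard library are available. Lean on these libraries where they do the work, as an engineer would, in place of code of your own. Each camera call takes 0.05 s, during which the arm holds its last target.

## Task

Book out the parts cage: take the cordless scanner off its charging pad, hold it steady, pointing squarely at the middle of the barcode label on the cage gate, about a hand's width from it, for a good second so that it reads by itself, then stand it upright on its pad again. Then take the bolt by its red grip, lift the sagging bolt so that its turned-down nose clears the bent-up lip of the keeper while you pull it back out of the keeper, and with the same grip pull the self-closing gate ajar, about 8 cm at its free edge. Finish while still holding the gate there by the red grip, and leave the bottle, the piston and the hammer where they are.

Things in the scene. Friction and masses are not known exactly. Their poses are not given: they have to be found in the camera images.
- cage: bench-top wire-mesh parts cage with a blue steel frame, fixed to the bench, 240 mm deep (its x) by 360 mm wide (its y) by 240 mm high; origin under its centre, z up. Its front, with the gate, faces its own -x; the gate's hinge is at the -y end of the front, the bolt and keeper at the +y end.
- gate: the blue mesh gate on the front of the cage, 290 mm wide, top edge 235 mm above the bench; origin at bench height under the label, 130 mm (along its y) from the hinge line, which passes at y = -130 mm, x = 0 of the gate; at swing 0 its axes are those of the cage (its +y runs from hinge to free edge, -x points out of the cage) and they turn with the gate.
- gate_edge (a point): point on the free edge of the gate, 290 mm from the hinge line, 220 mm above the bench
- gate_swing (a joint): opening angle of the gate, rad: 0 shut, grows as the free edge comes out of the cage (counter-clockwise seen from above), to 1.2. A closing spring always shuts it (about 0.35 N m when shut, 0.55 N m at 0.28 rad). 80 mm at the free edge is 0.28 rad. While the nose of the bolt is in the keeper the gate moves only 0.02 rad.
- label (a point): centre of the white barcode label (78 mm wide, 50 mm high, black bars) on the outer face of the gate, 150 mm above the bench, 130 mm from the hinge line; axes of the gate (-x is the way the label faces)
- scanner: loose cordless scanner of grey plastic with an orange front rim, 0.22 kg, standing upright: round foot of 68 mm diameter, upright handle 32 by 28 mm, and on top a level head 88 mm long (x from -34 to +54 mm, the rim to +58 mm), 36 mm wide (y; the rim 40 mm) and 42 mm high (105 to 147 mm above the foot). Origin under the centre of the foot, z up, x the way the window faces. It reads by itself whatever its window faces squarely 40 to 160 mm ahead.
- scanner_grip (a point): point in the middle of the scanner's head, between its two 36 mm apart side faces, 4 mm ahead of the foot's centre and 130 mm above the foot: good to pinch from above
- scanner_window (a point): centre of the scanner's window at the front of its head, 58 mm ahead of the foot's centre and 126 mm above the foot; axes of the scanner
- pad: round black charging pad fixed on the bench, 104 mm in diameter, 10 mm thick; origin under its centre
- bolt: steel barrel bolt on the gate's face: a rod of 14 mm diameter lying along the gate's y, hanging low in two tall straps; origin on the rod's axis under its handle, 200 mm above the bench at rest; axes of the gate. A cranked stem leads out (-x) and up to the red grip. About 0.4 kg; drawing it takes about 2 N.
- bolt_grip (a point): middle of the bolt's upright red grip, 18 by 18 mm across (sides along the gate's x and y) and 42 mm tall, 255 mm above the bench at rest, 46 mm out from the gate's face; all of it stands higher than the top edge of the gate
- bolt_nose (a point): lower end of the bolt's turned-down nose, which hangs 12 mm below the rod
- keeper_lip (a point): top edge of the keeper's bent-up lip, 190.5 mm above the bench; the nose hangs about 10 mm lower than it on its far side. The keeper is an open-topped U of flat steel on the cage's post, 36 mm long; its narrow outer leg reaches 232 mm above the bench.
- bolt_lift (a joint): height of the bolt above its rest, m: 0 sagged, up to 0.020; the nose clears the lip above 0.010. The bolt falls back by its own weight.
- bolt_draw (a joint): how far the bolt is drawn back towards the hinge, m: 0 fully thrown, up to 0.050; without lifting it stops at about 0.010 against the lip; the nose is out of the keeper above 0.031.
- bottle: bystander: clear water bottle, 64 mm diameter, 210 mm high; origin under its centre
- piston: bystander: engine piston standing on the bench, 80 mm diameter, 60 mm high; origin under its centre
- hammer: bystander: hammer lying flat, along its x; origin at the middle of its underside

How it is judged (in metres and radians):
On the way, in this order (a step that is already met when the one before it is completed fails the run):
1. the scanner, held in the fingers, is kept steady with its window facing the label squarely (within 17 degrees), 40 to 160 mm from it and within 25 mm of its centre line both ways (x of label in the frame of scanner_window between 0.04 and 0.16 m and y of label in the frame of scanner_window between -0.025 and 0.025 m and z of label in the frame of scanner_window between -0.025 and 0.025 m and angle between the x axis of scanner and the x axis of gate, either way round below 0.3 rad and linear speed of scanner below 0.03 m/s and angular speed of scanner below 0.3 rad/s and contact force between the fingers and scanner above 1 N), for 0.7 s.
2. the scanner stands upright on its pad again, let go and at rest (horizontal distance between scanner and pad below 0.025 m and angle between scanner's own z axis and vertical below 0.1 rad and height (world z) of scanner below 0.014 m and linear speed of scanner below 0.02 m/s and contact force between the fingers and scanner below 0.1 N), for 0.2 s.
3. the bolt, held in the fingers, is lifted over the lip and drawn out of the keeper (value of joint bolt_draw above 0.032 m and contact force between the fingers and bolt above 1 N), for 0.05 s.
At the end, for the whole second after the job is handed in: The fingers still hold the bolt by its grip, the bolt is drawn out of the keeper (more than 32 mm), the gate stands still at 0.19 to 0.40 rad (55 to 115 mm at its free edge) held by nothing but the robot, and the scanner stands upright on its pad (within 25 mm of the centre) (all of step 3 and value of joint gate_swing between 0.19 and 0.4 rad and velocity of joint gate_swing between -0.1 and 0.1 rad/s and contact force between gate and bottle below 0.1 N and contact force between gate and piston below 0.1 N and contact force between gate and hammer below 0.1 N and contact force between gate and scanner below 0.1 N and horizontal distance between scanner and pad below 0.025 m and angle between scanner's own z axis and vertical below 0.1 rad and height (world z) of scanner below 0.014 m); the arm keeps its last pose, push and grip.
It fails at once if the bottle is moved or tipped (distance of bottle from where it was at the start of the episode above 0.03 m or angle between bottle's own z axis and vertical above 0.4 rad).
It fails at once if the piston is moved (distance of piston from where it was at the start of the episode above 0.03 m).
It fails at once if the hammer is moved (distance of hammer from where it was at the start of the episode above 0.03 m).
It fails at once if the scanner is knocked over or dropped on its side (angle between scanner's own z axis and vertical above 0.8 rad).
It also fails if it takes over 59 s, if anything falls off the work surface, if the arm or the gripper's body presses on something with over 40 N, if the wrist force passes 120 N, or if a joint passes its speed limit or range.

## Working session

There is one attempt and no reset: what is moved stays moved. The work goes in short steps, Python scripts to look and compute and a tool call to move; the robot and the scene stay as the last step left them, time stands still between calls to the robot, and variables do not carry over. Pictures are saved under pics/ and viewed, and the job is handed in when it is done.

Besides the shell and the picture viewer there is one more tool, called after "Request:" in YAML: its name, and indented under it one key for each argument. apply_moves: Moves the arm, as the interface text tells. Its arguments: {"type":"object","properties":{"moves":{"type":"array","items":{"type":"array","items":{"type":"array","items":{"type":"number"}}}},"grip_force":{"type":"number"}},"required":["moves"]}

```bash
ls; mkdir -p pics
python3 - <<'E'
from bench import sensors, viewer
import cv2
for n in ["scene","side","wrist"]:
    f=viewer.grab_frame(n); cv2.imwrite(f"pics/{n}0.png",f["pixels"][:,:,::-1])
    print(n,f["intrinsics"],f["extrinsics"])
print(sensors.sense())
E
```

```text
pics
scene [[484.7466038    0.         318.91263101]
 [  0.         484.7466038  242.79741802]
 [  0.           0.           1.        ]] [[ 5.57844166e-01  5.81140989e-01 -5.92524293e-01  1.22845334e+03]
 [ 8.29850229e-01 -4.01395530e-01  3.87595440e-01 -5.59351882e+02]
 [-1.25890053e-02 -7.07924275e-01 -7.06176138e-01  9.52809595e+02]
 [ 0.00000000e+00  0.00000000e+00  0.00000000e+00  1.00000000e+00]]
side [[571.04547092   0.         319.0230764 ]
 [  0.         571.04547092 237.94467313]
 [  0.           0.           1.        ]] [[ 9.83318893e-01 -9.70690758e-02  1.53823108e-01  4.34112267e+02]
 [-1.81756485e-01 -5.56773342e-01  8.10535642e-01 -1.01322391e+03]
 [ 6.96666023e-03 -8.24973357e-01 -5.65128680e-01  7.96131870e+02]
 [ 0.00000000e+00  0.00000000e+00  0.00000000e+00  1.00000000e+00]]
wrist [[349.16286254   0.         318.29422689]
 [  0.         349.16286254 243.75487431]
 [  0.           0.           1.        ]] [[ 2.29041229e-01 -9.32014325e-01 -2.80872592e-01  2.03562304e+02]
 [-9.73415430e-01 -2.19769334e-01 -6.45278299e-02 -5.42906940e+02]
 [-1.58632074e-03  2.88185248e-01 -9.57573363e-01  3.73357227e+02]
 [ 0.00000000e+00  0.00000000e+00  0.00000000e+00  1.00000000e+00]]
{'time_s': 0.15, 'joints': array([-1.41353716e+00,  3.07380662e-01,  1.50738349e+00,  1.07562120e-06,
        1.32839501e+00, -7.35133089e-02]), 'qvel': array([-0.0008491 , -0.004188  , -0.0040551 , -0.0005513 , -0.00157094,
        0.00111964]), 'effort': array([ 3.35927853e-04, -4.57977247e+01, -2.52219719e+01, -1.31732836e-04,
        8.47048941e-03,  8.10384250e-06]), 'position': array([ 131.40695832, -559.24942774,  241.60054291]), 'ee_rot': array([-3.11914757e+00, -3.61512110e-01,  1.01315816e-04]), 'ft_force': array([-0.06550499,  0.21044289,  0.10457616]), 'torque': array([ 0.05604584, -0.04979788,  0.03408655]), 'finger_gap': 85.8955270503554}
```

View pics/scene0.png

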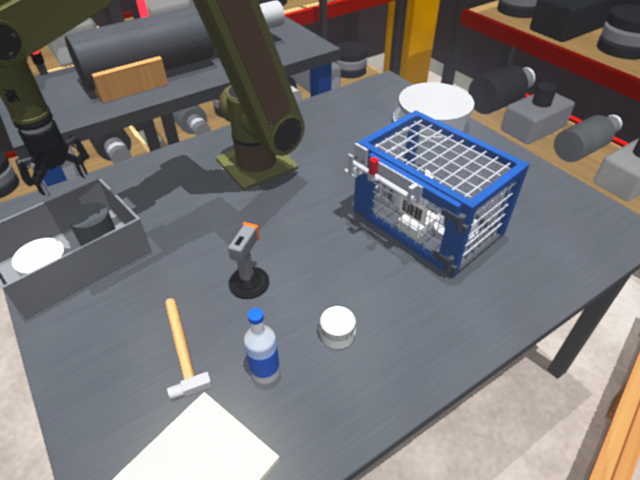

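View pics/side0.png

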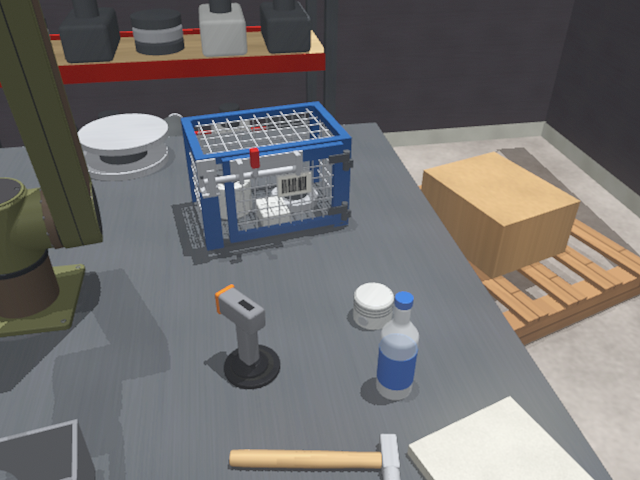

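View pics/wrist0.png

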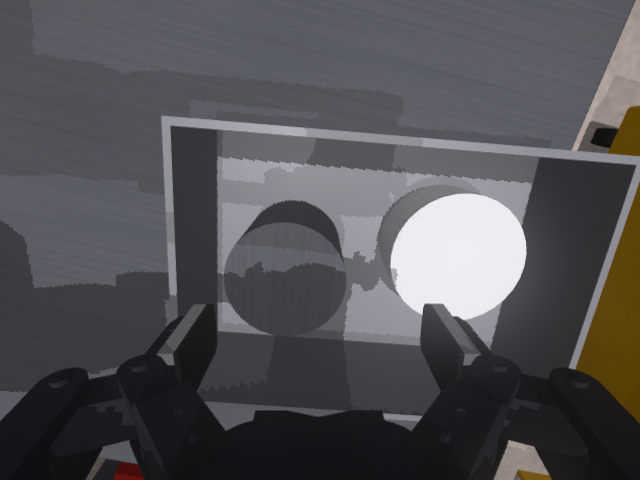

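```bash
cat > h.py <<'E'
import numpy as np, cv2
from bench import sensors, viewer
from scipy.spatial.transform import Rotation as R
def grab(n,save=None):
    f=viewer.grab_frame(n)
    if save: cv2.imwrite(f"pics/{save}.png",f["pixels"][:,:,::-1])
    return f
def crop(f,u0,v0,u1,v1,k,save):
    im=f["pixels"][v0:v1,u0:u1,::-1]
    cv2.imwrite(f"pics/{save}.png",cv2.resize(im,None,fx=k,fy=k,interpolation=cv2.INTER_CUBIC))
def ray(f,uv):
    K=f["intrinsics"];T=f["extrinsics"]
    d=T[:3,:3]@np.array([(uv[0]-K[0,2])/K[0,0],(uv[1]-K[1,2])/K[1,1],1.])
    return T[:3,3],d/np.linalg.norm(d)
def onz(f,uv,z):
    o,d=ray(f,uv); return o+d*(z-o[2])/d[2]
def tri(f1,a,f2,b):
    o1,d1=ray(f1,a);o2,d2=ray(f2,b)
    s=np.linalg.lstsq(np.c_[d1,-d2],o2-o1,rcond=None)[0]
    p,q=o1+d1*s[0],o2+d2*s[1]
    return (p+q)/2,np.linalg.norm(p-q)
def proj(f,P):
    T=np.linalg.inv(f["extrinsics"]);c=T[:3,:3]@np.array(P,float)+T[:3,3]
    u=f["intrinsics"]@c;return u[:2]/u[2]
E
python3 - <<'E'
from h import *
s=grab("scene");d=grab("side")
crop(s,335,100,535,280,4,"s_cage");crop(d,170,90,370,250,4,"d_cage")
crop(s,200,200,320,310,5,"s_scan");crop(d,190,270,310,400,4,"d_scan")
import pickle
pickle.dump((s,d),open("f0.pkl","wb"))
# masks
for n,f in(("s",s),("d",d)):
    hsv=cv2.cvtColor(f["pixels"],cv2.COLOR_RGB2HSV)
    for nm,lo,hi in(("red",(0,180,120),(4,255,255)),("orange",(6,180,120),(16,255,255)),("black",(0,0,0),(180,255,28))):
        m=cv2.inRange(hsv,lo,hi)
        k,l,st,c=cv2.connectedComponentsWithStats(m)
        for i in range(1,k):
            if st[i,4]>40: print(n,nm,st[i],c[i].round(1))
E
```

```text
s red [327   0  65  18 463] [350.6   5.4]
s red [285   6  34  19 276] [302.6  15.4]
s red [565  49  41  17  63] [585.5  57.7]
s red [570 115  12   7  48] [574.9 118.5]
s red [613 137  15   8  57] [619.6 140.7]
s black [32 54 11 10 71] [37.4 59. ]
d red [240  56  38   3  53] [259.1  56.8]
d red [136  61  34   3  56] [152.3  62. ]
d red [250 148   9  17  77] [254.  153.9]
```

View pics/s_cage.png

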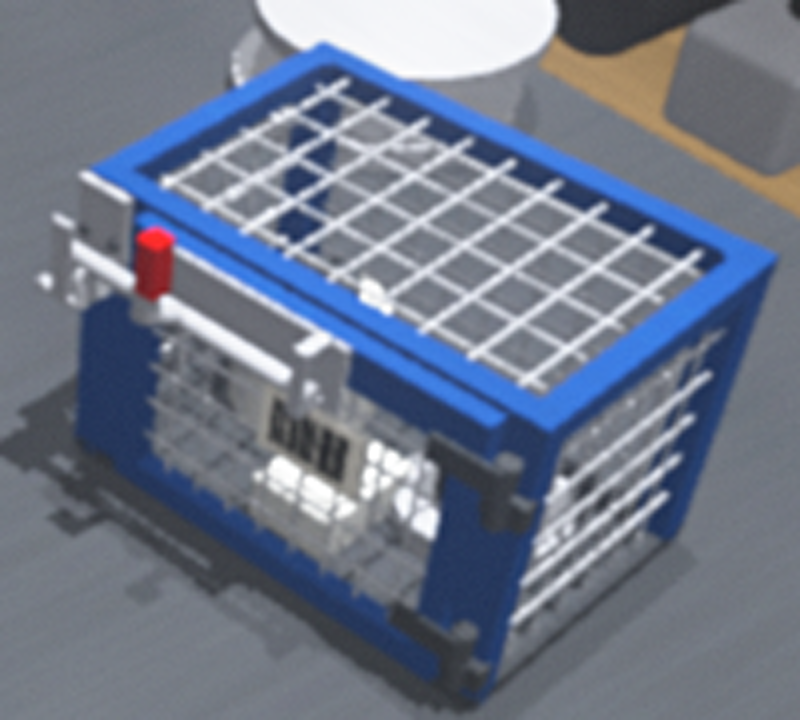

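View pics/d_cage.png

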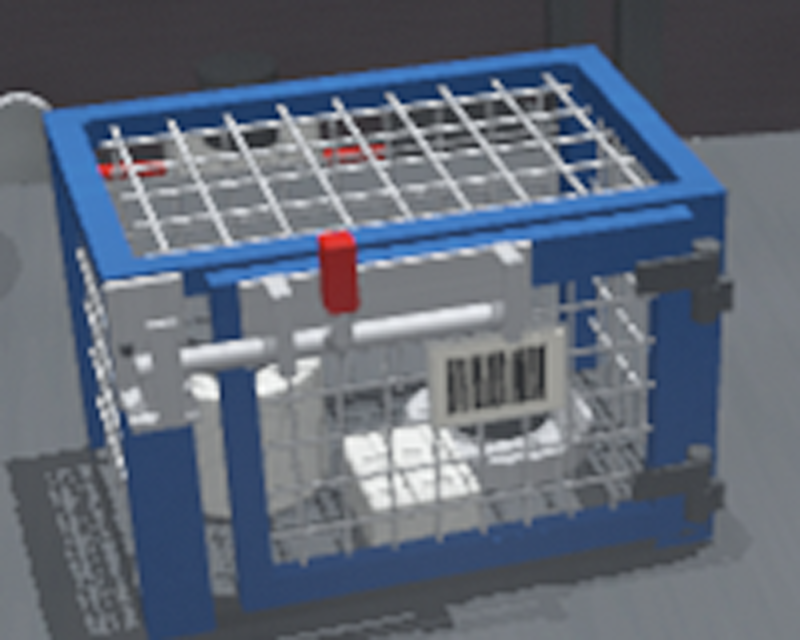

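View pics/s_scan.png

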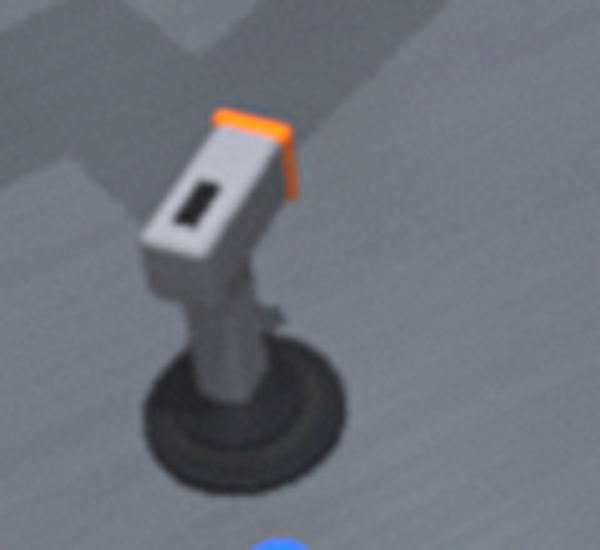

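View pics/d_scan.png

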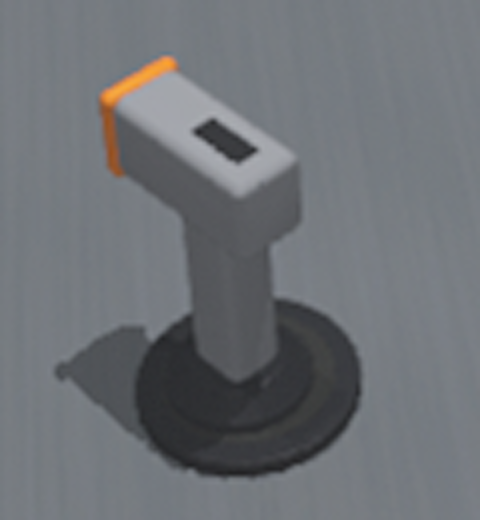

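Run:
```python
from h import *
import pickle
s,d=pickle.load(open("f0.pkl","rb"))
S=lambda u,v:(335+u/4-.4,100+v/4-.4); D=lambda u,v:(170+u/4-.4,90+v/4-.4)
s2=lambda u,v:(200+u/5-.4,200+v/5-.4); d2=lambda u,v:(190+u/4-.4,270+v/4-.4)
np.set_printoptions(precision=1,suppress=True)
print("scanner head top: scene, side at z=157, tri")
for nm,a,b in(("bL",(143,238),(237,195)),("bR",(208,256),(300,163)),("fR",(290,128),(175,62)),("fL",(213,113),(102,97))):
    print(nm,onz(s,s2(*a),157),onz(d,d2(*b),157),tri(s,s2(*a),d,d2(*b)))
print("inlay",onz(s,s2(197,204),157),onz(d,d2(226,141),157))
print("cage top z240")
for nm,a,b in(("fh",(553,432),(725,192)),("bh",(778,258),(597,45)),("bl",(325,43),(47,112))):
    print(nm,onz(s,S(*a),240),onz(d,D(*b),240),tri(s,S(*a),d,D(*b)))
print("label",tri(s,S(311,437),d,D(498,377)))
# label bars corners
print("lab L",tri(s,S(267,415),d,D(432,383)),"R",tri(s,S(352,460),d,D(565,372)))
print("red top",tri(s,S(155,240),d,D(338,242)),"bot",tri(s,S(152,292),d,D(341,306)))
print("pad ell centre z10: ",onz(s,s2(245,413),8),onz(d,d2(249,384),8))
```

```text
scanner head top: scene, side at z=157, tri
bL [ 453.5 -303.2  157. ] [ 452.2 -306.3  157. ] (array([ 452. , -302.9,  154.7]), np.float64(1.2981102892189853))
bR [ 481.  -283.7  157. ] [ 479.7 -291.3  157. ] (array([ 479.2, -283.9,  152.8]), np.float64(3.9414146276286783))
fR [ 426.4 -211.   157. ] [ 432.4 -215.4  157. ] (array([ 431.2, -214. ,  158.8]), np.float64(5.12907960121873))
fL [ 395.6 -236.7  157. ] [ 399.9 -233.9  157. ] (array([ 400. , -238.5,  161. ]), np.float64(0.43062487132300514))
inlay [ 447.7 -272.2  157. ] [ 450.4 -272.   157. ]
cage top z240
fh [733.3 176.7 240. ] [733.1 176.8 240. ] (array([733.2, 177. , 239.9]), np.float64(0.13798213074264226))
bh [696.9 411.3 240. ] [702.  417.4 240. ] (array([699.9, 405.7, 244.3]), np.float64(0.3795762265903939))
bl [343.4 358.1 240. ] [345.2 362.  240. ] (array([345.8, 355.7, 242.2]), np.float64(0.614073980695595))
label (array([592.2, 137.4, 153.7]), np.float64(2.214789337404228))
lab L (array([555.1, 134.4, 151.6]), np.float64(4.450858082987452)) R (array([629.4, 135.9, 157.8]), np.float64(9.27010316650468))
red top (array([501.5,  75.3, 275.5]), np.float64(1.0792744314557874)) bot (array([501.3,  76.5, 237.3]), np.float64(0.01856220621889509))
pad ell centre z10:  [ 451.9 -268.4    8. ] [ 451.4 -270.2    8. ]
```

Run:
```python
from h import *
import pickle
s,d=pickle.load(open("f0.pkl","rb"))
print("piston top",tri(s,(338,317),d,(374,296)),"bottle cap",tri(s,(256,314),d,(404,297)),"hammer head",onz(s,(189,386),15),"end",onz(s,(171,301),10))
```

```text
piston top (array([ 704.13885113, -170.0872524 ,   59.15029916]), np.float64(9.127302018081075)) bottle cap (array([ 696.07442519, -356.6792752 ,  209.42036794]), np.float64(1.1162837508385013)) hammer head [ 641.9229728  -511.41384297   15.        ] end [ 398.64777264 -456.14758645   10.        ]
```

Request:
apply_moves:
  moves:
    - [[1, 9, -5, 0, -8], [1, 14, -8, 0, -16], [1, 18.5, -10.5, 0, -24], [1, 23, -13, 0, -32], [1, 28, -16, 0, -40], [1, 32.5, -18.5, 0, -48], [1, 37.4, -21.3, 0, -56], [1, 37.4, -21.3, 0, -64]]

```text
time_s: 1.05
position: [425.6, -285.8, 242.2]
ee_rot: [-2.449, -1.967, -0.001]
ft_force: [0.4, -1.1, -0.8]
finger_gap: 85.2
```

Request:
apply_moves:
  moves:
    - [[1, 1.2, 0.8, 0, -8], [1, 2.4, 1.6, 0, -16], [1, 2.4, 1.6, 0, -24], [1, 2.4, 1.6, 0, -32], [1, 2.4, 1.6, 0, -40], [1, 2.4, 1.6, 0, -48.8], [1, 2.4, 1.6, 0, -48.8], [1, 2.4, 1.6, 0, -48.8]]

```text
time_s: 1.85
position: [446.4, -265.7, 242.2]
ee_rot: [-1.422, -2.801, -0.001]
ft_force: [0.1, 0.3, -0.1]
finger_gap: 85.5
```

Run:
```python
from h import *
w=grab("wrist","w1"); st=sensors.sense()
print(st["position"],st["joints"],R.from_rotvec(st["ee_rot"]).as_matrix().round(3))
for f in(w,):
    for P in((446.7,-265.8,157),(414,-224.5,157)): print(proj(f,P))
import pickle; pickle.dump(w,open("w1.pkl","wb"))
```

```text
[ 446.35223585 -265.76757236  242.20936381] [-6.18783470e-01  2.29727219e-01  1.61898829e+00  6.17807556e-04
  1.29321534e+00 -1.25028433e+00] [[-0.59   0.807  0.   ]
 [ 0.807  0.59   0.001]
 [ 0.001  0.    -1.   ]]
[318.14876946 255.02123591]
[314.8351393 173.4904746]
```

View pics/w1.png

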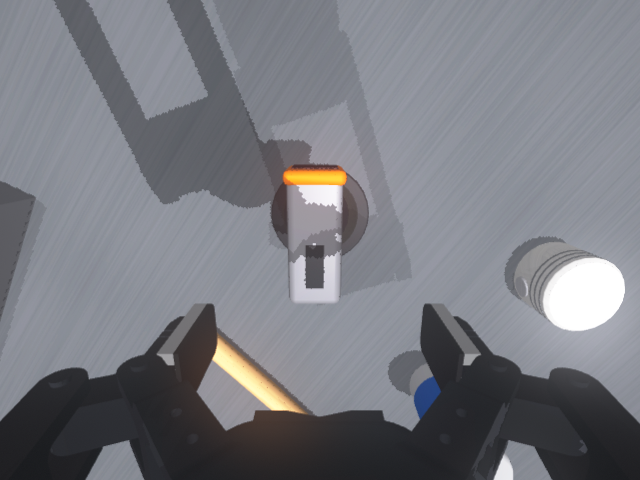

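Run:
```python
from h import *
import pickle; w=pickle.load(open("w1.pkl","rb"))
for a,z in(((289,300),157),((341,300),157),((285,178),157),((346,178),157),((285,170),159),((346,170),159)): print(a,onz(w,a,z))
a=(onz(w,(289,300),157)+onz(w,(341,300),157))/2;b=(onz(w,(285,172),158)+onz(w,(346,172),158))/2
print(a,b,np.degrees(np.arctan2(*(b-a)[1::-1])),np.linalg.norm(b-a))
d=(b-a)/np.linalg.norm(b-a);print("origin from back",a+34*d,"front",b-58*d)
hsv=cv2.cvtColor(w["pixels"],cv2.COLOR_RGB2HSV)
print("pad",onz(w,(271,213),10),onz(w,(368,213),10))
```

```text
(289, 300) [ 449.74110334 -303.66750729  157.        ]
(341, 300) [ 478.39130237 -282.73124983  157.        ]
(285, 178) [ 400.80459521 -237.52612761  157.        ]
(346, 178) [ 431.06444306 -215.40525776  157.        ]
(285, 170) [ 398.11379856 -233.30528374  159.        ]
(346, 170) [ 427.90024133 -211.5300049   159.        ]
[ 464.06620286 -293.19937856  157.        ] [ 413.75411109 -223.45667622  158.        ] 125.80652153440548 86.00204129149992
origin from back [ 444.175848   -265.62733673  157.39533945] front [ 447.68471644 -270.4913358   157.3255974 ]
pad [ 407.78315518 -297.29440464   10.        ] [ 490.85894833 -236.56957112   10.        ]
```

Request:
apply_moves:
  grip_force: 40
  moves:
    - [[1, 0, -0.1, 3, -0.5], [1, 0, -0.1, 6, -0.5], [1, 0, -0.1, 9, -0.5], [1, 0, -0.1, 11, -0.5], [1, 0, -0.1, 11, -0.5], [1, 0, -0.1, 11, -0.5], [-1, 0, -0.1, 11, -0.5], [-1, 0, -0.1, 11, -0.5]]

```text
time_s: 2.7
position: [446.5, -267.0, 133.6]
ee_rot: [1.409, 2.805, 0.0]
ft_force: [0.4, -0.3, -0.3]
finger_gap: 59.2
```

Request:
apply_moves:
  moves:
    - [[-1, 0, 0, 0, 0], [-1, 0, 0, 0, 0], [-1, 0, 0, 0, 0], [-1, 0, 0, 0, 0], [-1, 0, 0, 0, 0]]

```text
time_s: 3.2
position: [447.0, -267.7, 134.8]
ee_rot: [1.408, 2.803, -0.001]
ft_force: [-2.0, -1.5, 6.3]
finger_gap: 35.6
```

Request:
apply_moves:
  moves:
    - [[-1, 0, 0, -2, 0], [-1, 0, 0, -4, 0], [-1, 0, 0, -6, 0], [-1, 0, 2, -6, 0], [-1, 1, 5, -6, 4], [-1, 2, 8, -6, 8], [-1, 3, 11, -6, 12], [-1, 4, 14, -6, 16]]

```text
time_s: 4.0
position: [535.3, -150.6, 194.3]
ee_rot: [1.789, 2.578, -0.0]
ft_force: [0.4, 0.8, -2.6]
finger_gap: 35.7
```

Run:
```python
from h import *
d=grab("side","d1"); st=sensors.sense()
print(st["position"],np.degrees(R.from_rotvec(st["ee_rot"]).as_euler("ZYX")),st["ft_force"],st["finger_gap"],st["time_s"])
T=R.from_rotvec(st["ee_rot"]).as_matrix()
print(T.T@(np.array([615.9,-22.8,151])-st["position"]))
```

```text
[ 538.41462634 -146.59841859  194.44206559] [1.10377752e+02 3.86729039e-02 1.79602132e+02] [ 2.03780561  2.28874745 -2.50308316] 35.07107366612732 4.05
[ 89.09904545 115.43969867  44.18462073]
```

View pics/d1.png

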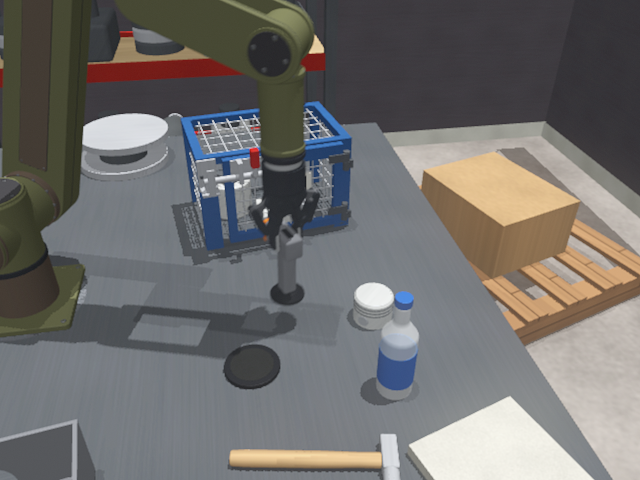

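Request:
apply_moves:
  moves:
    - [[-1, 2.5, 3.5, 1, 4], [-1, 5, 7, 2, 8], [-1, 7, 10, 3, 11.4], [-1, 8.4, 11.3, 4, 11.4], [-1, 8.9, 11.5, 4.4, 11.4], [-1, 8.9, 11.5, 4.4, 11.4], [-1, 8.9, 11.5, 4.4, 11.4], [-1, 8.9, 11.5, 4.4, 11.4]]

```text
time_s: 4.85
position: [615.2, -24.3, 151.7]
ee_rot: [2.039, 2.384, 0.009]
ft_force: [-0.4, -0.2, -2.6]
finger_gap: 35.6
```

Run:
```python
from h import *
import pickle
d=grab("side","d2");s=grab("scene","s2");w=grab("wrist","w2"); st=sensors.sense()
pickle.dump((s,d,w),open("f2.pkl","wb"))
print(st["position"],np.degrees(R.from_rotvec(st["ee_rot"]).as_euler("ZYX")),st["ft_force"],st["finger_gap"],st["time_s"])
crop(d,180,100,380,250,4,"d2c");crop(s,300,130,500,280,4,"s2c")
```

```text
[615.50161343 -24.09508271 151.86867873] [ 9.89004936e+01 -1.64698503e-02  1.79546786e+02] [ 0.75897764 -0.37948718 -2.96568232] 35.6312248596037 5.0
```

View pics/d2c.png

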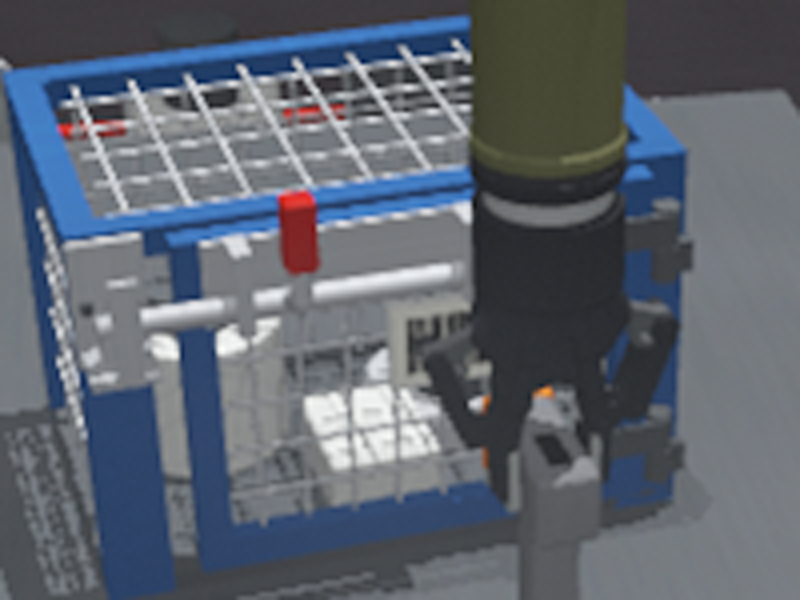

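View pics/s2c.png

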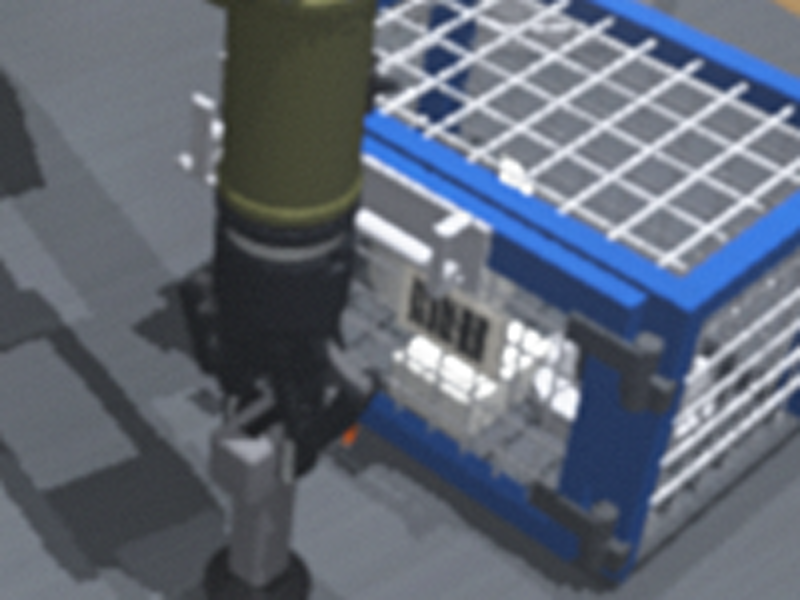

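View pics/w2.png

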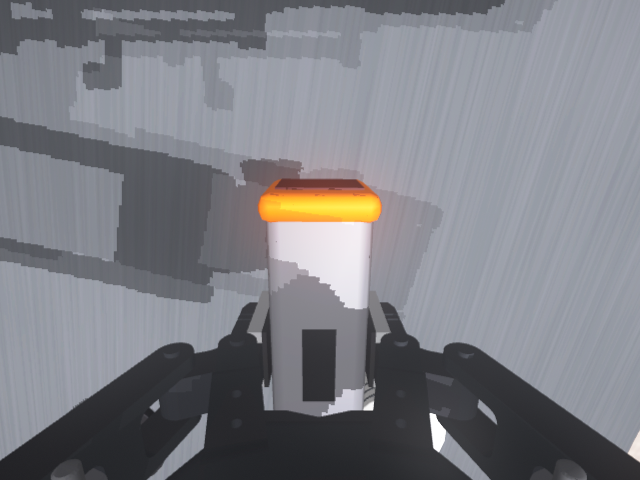

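Run:
```python
from h import *
import pickle
s,d,w=pickle.load(open("f2.pkl","rb"));s0,d0=pickle.load(open("f0.pkl","rb"))
S=lambda u,v:(335+u/4-.4,100+v/4-.4); D=lambda u,v:(170+u/4-.4,90+v/4-.4)
L1=onz(s0,S(311,437),150);L2=onz(d0,D(498,377),150);print(L1,L2)
c=(onz(w,(260,212),176)+onz(w,(380,212),176))/2;a=(onz(w,(275,400),174)+onz(w,(366,400),174))/2
print("rim",c,onz(w,(260,212),176),onz(w,(380,212),176),"heading",np.degrees(np.arctan2(*(c-a)[1::-1])))
h=np.radians(98.4);X=np.array([np.cos(h),np.sin(h)]);Y=np.array([-X[1],X[0]])
for L in(L1,L2,(592.2,137.4)): v=np.array(L[:2])-c[:2];print("ahead",v@X,"lateral",v@Y)
```

```text
[588.06421735 141.90765835 150.        ] [593.36567563 141.9906574  150.        ]
rim [608.47159969  26.30285052 176.        ] [589.86666318  23.41539675 176.        ] [627.07653621  29.19030428 176.        ] heading 99.16221279616782
ahead 117.34581016488451 lateral 3.300558299864208
ahead 116.65346574112422 lateral -1.9561524558846415
ahead 112.2823408152716 lateral -0.1323646696047365
```

Request:
apply_moves:
  moves:
    - [[-1, 0, 0, 0, 0], [-1, 0, 0, 0, 0], [-1, 0, 0, 0, 0], [-1, 0, 0, 0, 0], [-1, 0, 0, 0, 0], [-1, 0, 0, 0, 0], [-1, 0, 0, 0, 0], [-1, 0, 0, 0, 0]]

```text
time_s: 5.8
position: [615.5, -24.0, 151.8]
ee_rot: [2.039, 2.384, 0.01]
ft_force: [-0.6, 0.3, -2.4]
finger_gap: 35.7
```

Request:
apply_moves:
  moves:
    - [[-1, 0, 0, 0, 0], [-1, 0, 0, 0, 0], [-1, 0, 0, 0, 0], [-1, 0, 0, 0, 0], [-1, 0, 0, 0, 0], [-1, 0, 0, 0, 0], [-1, 0, 0, 0, 0], [-1, 0, 0, 0, 0]]

```text
time_s: 6.6
position: [615.5, -24.0, 151.8]
ee_rot: [2.039, 2.384, 0.01]
ft_force: [0.0, 1.0, -2.2]
finger_gap: 35.4
```

Run:
```python
from h import *
st=sensors.sense()
print(st["position"],np.degrees(R.from_rotvec(st["ee_rot"]).as_euler("ZYX")),st["time_s"],st["joints"],abs(st["qvel"]).max())
T=R.from_rotvec(st["ee_rot"]).as_matrix()
print(T.T@(np.array([448.5,-267.,195])-st["position"]))
```

```text
[615.49270959 -24.02139469 151.78104691] [ 9.89097092e+01 -1.88469869e-02  1.79553617e+02] 6.6 [-0.10895243  0.43629388  1.54437884  0.00257485  1.15348713 -0.26548975] 0.0016224523647916634
[-214.16904496 -202.26629976  -44.86657737]
```

Request:
apply_moves:
  moves:
    - [[-1, -1.5, -1, -2, 0], [-1, -4.5, -4, -4.2, 0], [-1, -7.5, -7, -4.5, 0], [-1, -10.5, -10, -4.5, 0], [-1, -13.5, -13, -4.5, 0], [-1, -16.5, -16, -4.5, 0], [-1, -19.5, -18.5, -4.5, 0], [-1, -21.5, -20.1, -4.5, 0]]

```text
time_s: 7.4
position: [448.2, -269.6, 195.4]
ee_rot: [2.04, 2.382, 0.008]
ft_force: [0.2, 0.5, -1.9]
finger_gap: 35.5
```

Request:
apply_moves:
  moves:
    - [[-1, 0, 0, 0, 0], [-1, 0, 0, 0, 0], [-1, 0, 0, 0, 0]]

```text
time_s: 7.7
position: [448.6, -268.9, 195.5]
ee_rot: [2.04, 2.382, 0.009]
ft_force: [-0.1, -0.2, -3.5]
finger_gap: 35.8
```

Run:
```python
from h import *
d=grab("side","d3");s=grab("scene","s3")
st=sensors.sense()
print(st["position"],np.degrees(R.from_rotvec(st["ee_rot"]).as_euler("ZYX")),st["time_s"])
T=R.from_rotvec(st["ee_rot"]).as_matrix()
print(T.T@(np.array([450,-268.,135.5])-st["position"]))
a=d["pixels"][280:430,180:330,::-1];b=s["pixels"][190:340,170:320,::-1]
cv2.imwrite("pics/c3.png",cv2.resize(np.hstack([a,b]),None,fx=2.6,fy=2.6))
```

```text
[ 448.75415537 -268.57320878  195.40960984] [9.89102115e+01 1.18147853e-02 1.79557702e+02] 7.8
[ 0.38568076  0.85708319 59.91793311]
```

View pics/c3.png

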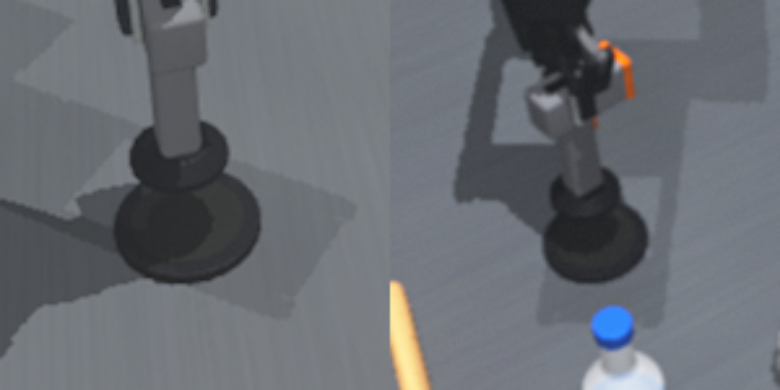

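Scanner hangs upright above the pad (pad centre near side pixel (252,366)). Lower it, then release.

Request:
apply_moves:
  moves:
    - [[-1, 0, 0.1, 2, 0], [-1, 0, 0.1, 4, 0], [-1, 0, 0.1, 5, 0], [-1, 0, 0.1, 5.6, 0], [-1, 0, 0.1, 5.9, 0], [-1, 0, 0.1, 6.0, 0], [-1, 0, 0.1, 6.0, 0], [-1, 0, 0.1, 6.0, 0]]

```text
time_s: 8.6
position: [450.6, -268.7, 136.0]
ee_rot: [2.038, 2.382, 0.009]
ft_force: [-0.2, 0.8, -3.2]
finger_gap: 35.6
```

Request:
apply_moves:
  moves:
    - [[-1, 0, 0, 0.1, 0], [-1, 0, 0, 0.1, 0], [-1, 0, 0, 0.2, 0], [-1, 0, 0, 0.2, 0]]

```text
time_s: 9.0
position: [450.8, -268.9, 134.6]
ee_rot: [2.038, 2.381, 0.009]
ft_force: [-0.9, 0.3, 2.1]
finger_gap: 35.2
```

Request:
apply_moves:
  moves:
    - [[-0.3, 0, 0, 0, 0], [0.2, 0, 0, 0, 0], [1, 0, 0, 0, 0], [1, 0, 0, 0, 0], [1, 0, 0, 0, 0], [1, 0, 0, 0, 0], [1, 0, 0, 0, 0], [1, 0, 0, 0, 0]]

```text
time_s: 9.8
position: [450.8, -268.9, 134.7]
ee_rot: [2.038, 2.381, 0.009]
ft_force: [0.3, 0.2, -0.2]
finger_gap: 85.2
```

Request:
apply_moves:
  moves:
    - [[1, 0, 0, -1, 0], [1, 0, 0, -3, 0], [1, 0, 0, -7, 0], [1, 0, 0, -11, 0], [1, 0, 0, -15, 0], [1, 0, 0, -18, 0], [1, 0, 0, -18, 0], [1, 0, 0, -18, 0]]

```text
time_s: 10.6
position: [449.2, -269.0, 316.0]
ee_rot: [2.036, 2.38, 0.009]
ft_force: [-0.4, 0.6, -0.6]
finger_gap: 85.5
```

Run:
```python
from h import *
import pickle
d=grab("side","d4");s=grab("scene","s4");w=grab("wrist")
st=sensors.sense()
print(st["position"],st["ft_force"],st["time_s"])
a=d["pixels"][270:420,180:330,::-1];b=s["pixels"][190:340,170:320,::-1]
cv2.imwrite("pics/c4.png",cv2.resize(np.hstack([a,b]),None,fx=2.6,fy=2.6))
hsv=cv2.cvtColor(d["pixels"],cv2.COLOR_RGB2HSV)
T=R.from_rotvec(st["ee_rot"]).as_matrix();print(T.round(3))
print(T.T@(np.array([501.4,76,330])-st["position"]))
```

```text
[ 448.2129763  -268.25425713  313.26924739] [ 0.04919751 -0.05523965 -0.40437957] 10.75
[[-0.155  0.988  0.007]
 [ 0.988  0.155  0.001]
 [ 0.     0.007 -1.   ]]
[331.88757657 105.91591    -15.88167648]
```

View pics/c4.png

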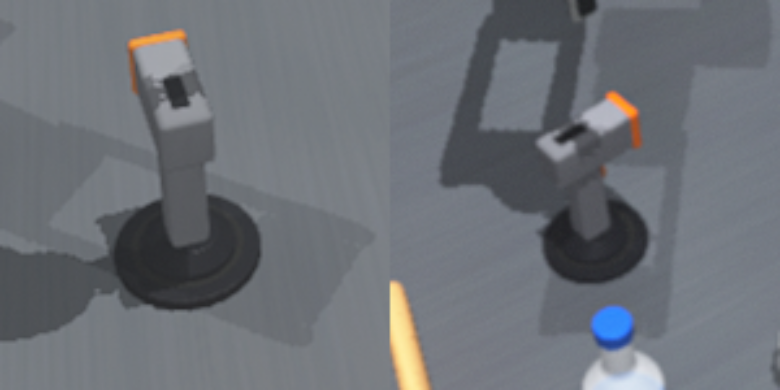

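Request:
apply_moves:
  moves:
    - [[1, 5, 1.6, -0.8, 0], [1, 10, 3.2, -1.6, 0], [1, 15, 4.8, -1.6, 0], [1, 20, 6.4, -1.6, 0], [1, 25, 8, -1.6, 0], [1, 30, 9.6, -1.6, 0], [1, 33.2, 10.6, -1.6, 0], [1, 33.2, 10.6, -1.6, 0]]

```text
time_s: 11.55
position: [501.2, 82.0, 328.5]
ee_rot: [2.033, 2.394, 0.01]
ft_force: [0.1, -0.4, -1.0]
finger_gap: 85.6
```

Run:
```python
from h import *
import pickle
w=grab("wrist","w5");st=sensors.sense();pickle.dump(w,open("w5.pkl","wb"))
print(st["position"],np.degrees(R.from_rotvec(st["ee_rot"]).as_euler("ZYX")),st["time_s"],st["joints"])
hsv=cv2.cvtColor(w["pixels"],cv2.COLOR_RGB2HSV)
m=cv2.inRange(hsv,(0,150,90),(5,255,255))|cv2.inRange(hsv,(174,150,90),(180,255,255))
k,l,q,c=cv2.connectedComponentsWithStats(m)
for i in range(1,k):
    if q[i,4]>60: print(q[i],c[i],onz(w,c[i],276))
```

```text
[500.83014463  79.03935765 328.42563633] [ 9.92354320e+01 -5.59196639e-02  1.79784906e+02] 11.6 [ 7.22686220e-02  1.51482370e-01  1.50061905e+00  1.31021999e-03
  1.48583871e+00 -8.90270374e-02]
[299 265  30  30 820] [313.1        280.05731707] [499.68974027  77.84487627 276.        ]
```

View pics/w5.png

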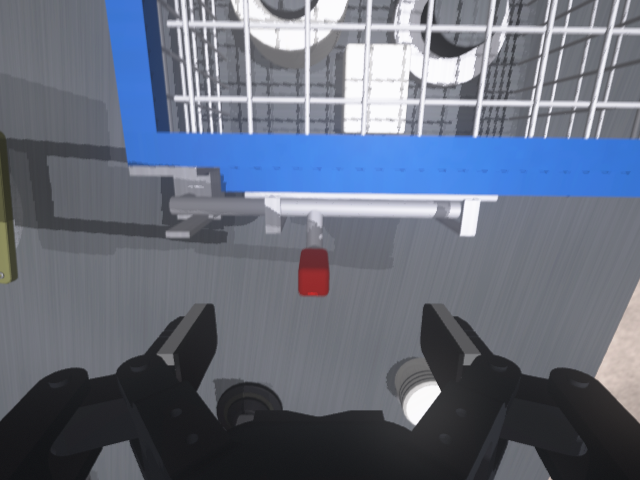

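Request:
apply_moves:
  grip_force: 60
  moves:
    - [[1, -0.2, -0.1, 3, 0.5], [1, -0.2, -0.1, 5, 0.5], [1, -0.2, -0.1, 7, 0.5], [1, -0.2, -0.1, 7.6, 0.5], [1, -0.2, -0.1, 7.6, 0.5], [-1, -0.2, -0.1, 7.6, 0.5], [-1, -0.2, -0.1, 7.6, 0.5], [-1, -0.2, -0.1, 7.6, 0.5]]

```text
time_s: 12.4
position: [501.1, 76.9, 253.4]
ee_rot: [2.044, 2.382, 0.008]
ft_force: [-0.9, 0.5, -0.2]
finger_gap: 43.9
```

Request:
apply_moves:
  moves:
    - [[-1, 0, 0, 0, 0], [-1, 0, 0, 0, 0], [-1, 0, 0, 0, 0], [-1, 0, 0, 0, 0], [-1, 0, 0, 0, 0]]

```text
time_s: 12.9
position: [501.3, 76.9, 254.3]
ee_rot: [2.043, 2.381, 0.008]
ft_force: [-0.0, -0.9, 5.7]
finger_gap: 17.2
```

Run:
```python
from h import *
d=grab("side");s=grab("scene");w=grab("wrist","w6")
st=sensors.sense()
print(st["position"],np.degrees(R.from_rotvec(st["ee_rot"]).as_euler("ZYX")),st["ft_force"],st["time_s"],st["finger_gap"])
a=d["pixels"][90:240,170:320,::-1];b=s["pixels"][120:270,310:460,::-1]
cv2.imwrite("pics/c6.png",cv2.resize(np.hstack([a,b]),None,fx=2.6,fy=2.6))
```

```text
[501.26026244  76.86704133 254.29296586] [ 9.87244464e+01 -2.93250222e-02  1.79620395e+02] [-0.49692608 -0.79354121  5.94463083] 13.05 17.010232871508297
```

View pics/c6.png

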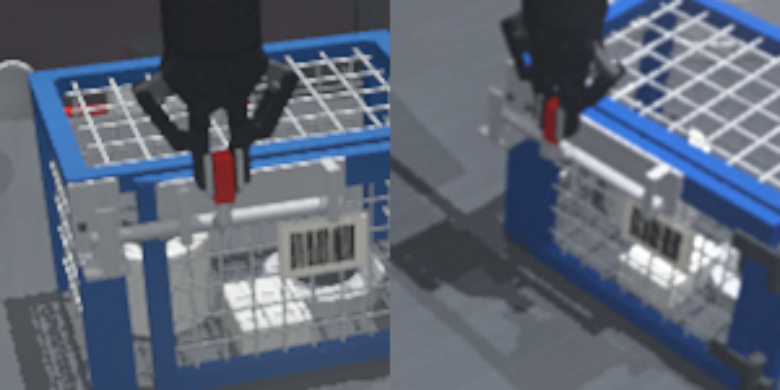

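View pics/w6.png

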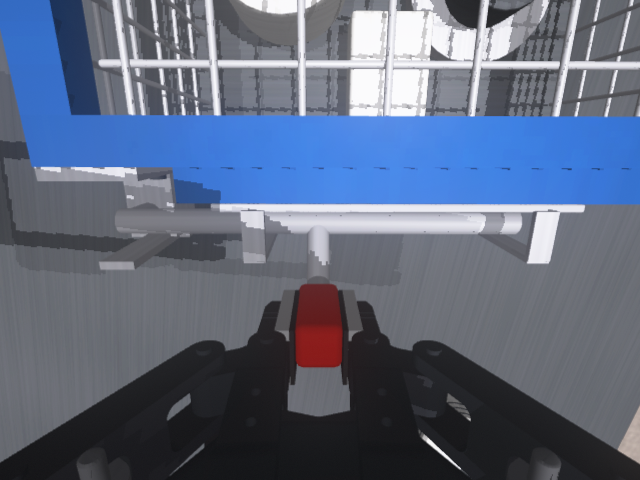

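Request:
apply_moves:
  moves:
    - [[-1, 0, 0, -0.4, 0], [-1, 0, 0, -0.8, 0], [-1, 0, 0, -1.2, 0], [-1, 0, 0, -1.6, 0], [-1, 0, 0, -1.6, 0], [-1, 0, 0, -1.6, 0]]

```text
time_s: 13.65
position: [500.9, 76.8, 270.3]
ee_rot: [2.044, 2.381, 0.008]
ft_force: [1.0, -0.5, -4.1]
finger_gap: 17.0
```

Run:
```python
from h import *
d=grab("side");w=grab("wrist")
st=sensors.sense()
print(st["position"],st["ft_force"],st["torque"],st["time_s"],st["finger_gap"])
a=d["pixels"][120:240,180:320,::-1]
cv2.imwrite("pics/c7.png",cv2.resize(a,None,fx=5,fy=5))
hsv=cv2.cvtColor(d["pixels"],cv2.COLOR_RGB2HSV)
m=cv2.inRange(hsv[100:200],(0,150,60),(5,255,255))
k,l,q,c=cv2.connectedComponentsWithStats(m)
print(q[1:][q[1:,4]>20])
```

```text
[500.95793454  76.84400849 270.14869565] [ 1.33214048  0.61281175 -4.17695096] [-0.0416007   0.28730295 -0.08077027] 13.75 16.898543443126112
[[251  41   9  20 148]]
```

View pics/c7.png

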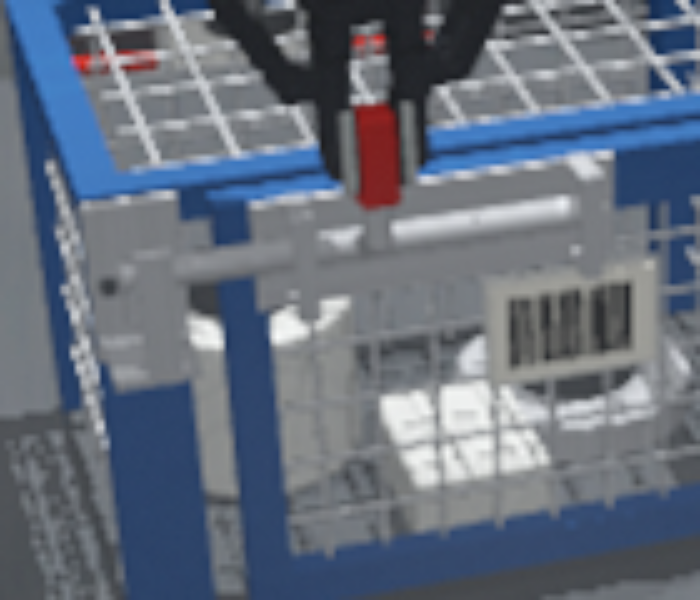

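Request:
apply_moves:
  moves:
    - [[-1, 0, 0.8, 0, 0], [-1, 0, 1.6, 0, 0], [-1, 0, 2.4, 0, 0], [-1, 0, 3.2, 0, 0], [-1, 0, 3.8, 0, 0], [-1, 0, 4.3, 0, 0], [-1, 0, 4.3, 0, 0], [-1, 0, 4.3, 0, 0]]

```text
time_s: 14.55
position: [544.8, 83.5, 270.7]
ee_rot: [2.043, 2.38, 0.011]
ft_force: [2.8, -0.7, -4.7]
finger_gap: 16.9
```

Run:
```python
from h import *
d=grab("side");w=grab("wrist","w8")
st=sensors.sense()
print(st["position"],np.degrees(R.from_rotvec(st["ee_rot"]).as_euler("ZYX")),st["ft_force"],st["torque"],st["time_s"],st["finger_gap"])
a=d["pixels"][120:240,180:320,::-1]
cv2.imwrite("pics/c8.png",cv2.resize(a,None,fx=5,fy=5))
```

```text
[544.37318945  83.45291603 270.82972818] [ 9.87228493e+01 -2.75409697e-02  1.79518998e+02] [ 2.02229716 -0.68055932 -4.95867241] [-0.20202884  0.20189406 -0.12670218] 14.65 17.267767280301058
```

View pics/c8.png

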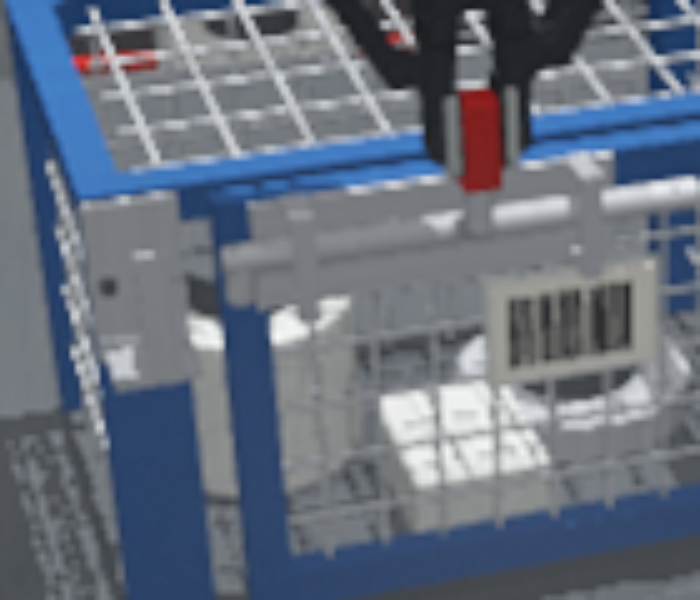

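View pics/w8.png

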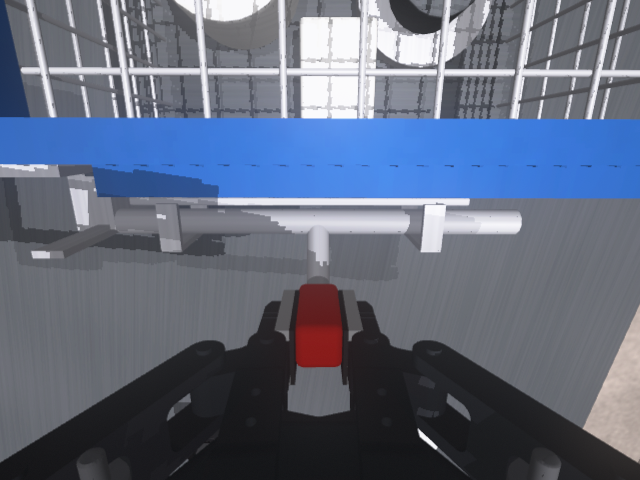

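Request:
apply_moves:
  moves:
    - [[-1, -0.64, 0.17, 0, -2], [-1, -1.28, 0.37, 0, -4], [-1, -1.92, 0.58, 0, -6], [-1, -2.54, 0.82, 0, -8], [-1, -3.15, 1.08, 0, -10], [-1, -3.76, 1.37, 0, -12], [-1, -4.35, 1.68, 0, -14], [-1, -4.94, 2.0, 0, -16]]

```text
time_s: 15.45
position: [571.7, 38.5, 271.2]
ee_rot: [1.69, 2.642, 0.012]
ft_force: [1.5, 2.2, -4.1]
finger_gap: 17.3
```

Request:
apply_moves:
  moves:
    - [[-1, 0, 0, 0, 0], [-1, 0, 0, 0, 0], [-1, 0, 0, 0, 0], [-1, 0, 0, 0, 0], [-1, 0, 0, 0, 0]]

```text
time_s: 15.95
position: [571.5, 38.8, 271.3]
ee_rot: [1.69, 2.642, 0.012]
ft_force: [0.5, 1.0, -3.9]
finger_gap: 17.1
```

Run:
```python
from h import *
import pickle
d=grab("side","d9");s=grab("scene","s9");w=grab("wrist","w9")
st=sensors.sense();pickle.dump((s,d,w),open("f9.pkl","wb"))
print(st["position"],np.degrees(R.from_rotvec(st["ee_rot"]).as_euler("ZYX")),st["ft_force"],st["torque"],st["time_s"],st["finger_gap"])
r=st["position"][:2]-np.array([720.6,157.5]);r0=np.array([-176.2,-74]);print("swing",np.arctan2(r[1],r[0])-np.arctan2(r0[1],r0[0]),np.linalg.norm(r),np.linalg.norm(r0))
crop(d,170,100,370,250,4,"c9")
```

```text
[571.53156259  38.66691928 271.26081187] [1.14785254e+02 1.35789062e-03 1.79459495e+02] [ 0.13641962  1.31506801 -3.3643867 ] [-0.00279472  0.6192027  -0.43232006] 16.1 17.399526215575808
swing 0.27540505243479485 190.63761461609312 191.1084508858779
```

View pics/c9.png

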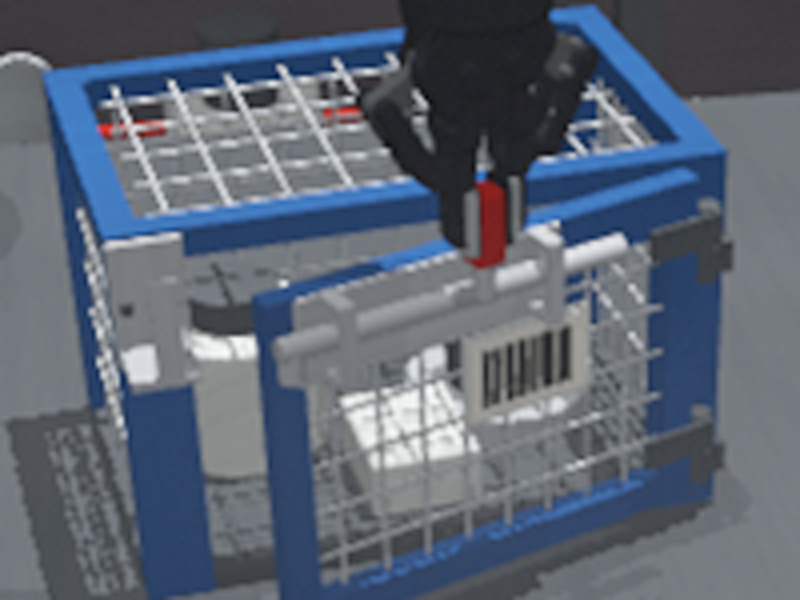

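View pics/w9.png

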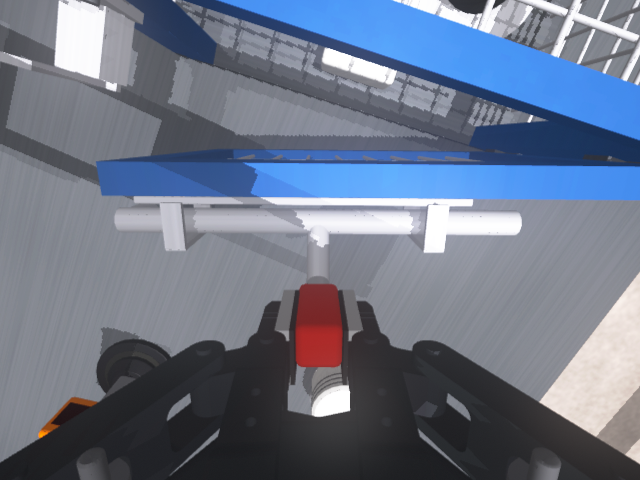

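View pics/s9.png

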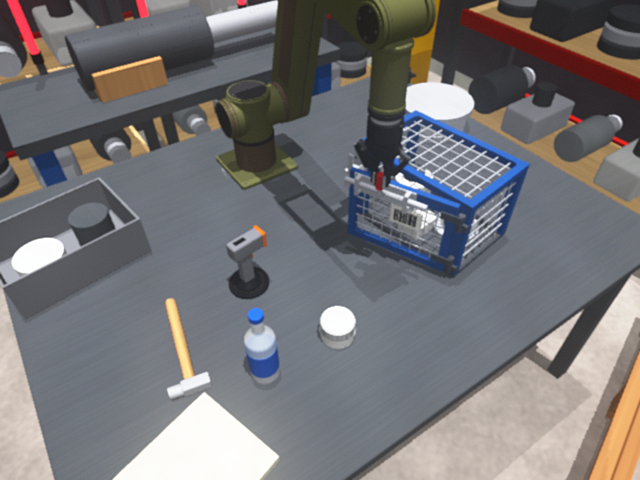

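Run:
```python
from bench import ticket
print(ticket.finish_job())
```

```text
the job is handed in; nothing more can be done
None
```

I carried out all the steps and handed the job in at about 16 s of the 59 s allowed. The system gave no verdict, so I am relying on my own checks.

- **Scan:** I held the scanner still for over 1.5 s, about 112–117 mm from the label. It was within about 3 mm sideways and about 2–4 mm in height by calculation, and within 1° of square by the tool heading.
- **Scanner back on its pad:** I lowered it until it touched and let go. Both cameras then showed it upright and central on the pad, and it looks the same in the last picture.
- **Bolt:** I gripped it by the red grip and lifted it 16 mm, with the wrist force matching its weight. I then drew it back about 44 mm, and the picture shows the nose out of the keeper.
- **Gate:** It stands at about 0.275 rad, roughly 80 mm at the free edge, worked out from the tool position about the hinge. It was at rest, still held by the red grip (17 mm finger opening), with the bolt still drawn.
- **Bystanders:** The bottle, piston and hammer look unmoved in the last picture. I compared them by eye and did not re-measure them.

No check failed. The only disagreements were a few millimetres between the cameras: the label's position differed by up to about 5 mm, and its measured height came out at 153.7 mm against the given 150 mm. All of this was well within the allowed margins.

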